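Clamp a painting panel in the ratchet vice

ROBOT

A 7-joint arm with a two-finger parallel gripper is mounted at the origin on the work surface. World frame = base frame: x ahead of the robot, y to its left, z up, the work surface at z = 0. Lengths are in m, angles in rad, forces in N, time in s.
With the tool pointing down it reaches from about 0.35 to 0.775 m from the base axis. Payload 3.1 kg.
Tool frame: the origin (TCP) lies between the finger pads; the fingertips stand 22 mm ahead of it and the grasp point (between the pads) lies 3 mm ahead of it; z points along the fingers, y is the direction in which the jaws open and shut (so a half turn about z gives the same grasp; the last joint's range is limited). The gripper opens to 85 mm and grips with 20 to 120 N. Pads are 22 mm wide; open, the fingers measure 114 mm over their backs; the gripper's body (76 mm by 85 mm) begins 54 mm behind the grasp point. The pads swing forward as they close: fully open they stand 13 mm farther back than shut.
Start: joints at [-1.263, 0.311, 0.014, 1.512, -0.004, 1.319, -0.027], TCP at [0.188, 0.517, 0.253] pointing down, gripper open.
Joint ranges: [-2.7, 2.7], [-0.3, 1.91], [-1.27, 1.3], [0.12, 2.57], [-1.44, 4.58], [0.2, 2.03], [-3.05, 3.05]. Speed limits (rad/s): [2.79, 2.79, 3.14, 3.14, 3.14, 3.14, 3.14].

INTERFACE

Orientations are given as a unit quaternion [w, x, y, z].
In Python, from station import r, eyes gives the robot as it stands.
- The arm moves only by the shell command python3 -m creep 'ROWS' [FORCE]. ROWS is JSON, a list of rows, each an object with "claw": the opening, from 0 (shut) to 1 (fully open); "travel": the shift along the world's x, y, z in m, a list of three; "roll": the turn about the world's z in degrees. A call has 1 to 20 rows; each row is the pose to reach, as a shift and turn from the pose commanded when the call began; what a row does not reach only later rows make up. A row lasts 1/8 s, in which the tool goes at most 62.5 mm and 10.7 degrees, less where a joint would pass 70% of its speed; a pose out of reach is approached as far as the arm can. A call with a gripper value outside its range is refused whole. The fingers move at their own pace and stop on an object; FORCE is the grip in N (left out, the last holds). Time passes only in rows, so rows that repeat a pose let the fingers close. It gives the time, the measured TCP pose, the force and the opening at its end, in the units of the state.
- r.get_state(): the state, without advancing time (a new reading comes with each control period).
- eyes.get_image(name): name is "side" or "top"; returns (picture, depth): 384x512x3 uint8, red, green, blue; 384x512 float32, m along the optical axis (not along the pixel's ray), 0 where there is no reading.
- eyes.camera_params(name): a dict with "K" (3x3 intrinsics, pixels), "R" (3x3) and "t" (3): a world point X has camera coordinates R X + t. Camera axes: x right, y down, z forward; pixel columns grow to the right and rows downward; lengths in m; the calibration is good to about 2 mm. A picture is of the moment at which its call begins. camera_params takes no time and is no camera call.
- r.sign_off(): hands the job in, once; it reports no verdict.
Trained networks look in the newest picture that a camera, given by its name, has taken for a name from the list of things; names that differ only in an ending like _2 or _b are one class to them, and where a whole thing is asked for, a point or a joint stands for the part that bears it (a point fixed in the world has none). Each returns a list of dicts, best first, with "score" (0 to 1); they miss things now and then, are a little off and sometimes report something else, mostly with a low value. They report only what shows in the picture. A call takes as long as a camera call.
- eyes.recognise(camera, target): "position" ([column, row] in pixels, amid what is visible of it).
- eyes.trace(camera, target): "pixels" (384x512 bool, what is visible of it) and "position" ([column, row] in pixels, amid what is visible of it).
The state is a dict: "clock": time; "joint_pos": joint angles; "qvel": joint speeds; "joint_efforts": joint torques, N m; "position": TCP position; "tcp_rot": TCP orientation; "ft_force": force on the tool from outside, world axes, zero at the start; "moment": the same for the moment, N m; "opening": finger opening in m.
Only numpy, scipy, OpenCV 4.12 (cv2) and the standard library are available. Lean on these libraries where they do the work, as an engineer would, in place of code of your own. Each camera call takes 0.05 s, during which the arm holds its last target.

TASK

Slide the tall blue painting panel straight up out of its slot in the drying rack by its top edge, stand it upright on the bed of the panel vice, in the middle between the open jaws, and let go of it. Then bring the vice's red-handled lever down exactly three clicks, counted from the first one you feel, so that the jaws grip the panel; the program finishes while still holding the lever there, in the third notch, for me to tighten its locking screw. Do not tip the panel over, and leave the other panels, the cans and the rest of the table's things where they are.

Things in the scene. Friction and masses are not known exactly. Their poses are not given: they have to be found in the camera images.
- panel_center (a point): centre of the tall blue painting panel, a stiff plywood board 140 mm wide (its x), 8 mm thick (its y), 160 mm tall (its z, up), about 0.12 kg, painted in bands of blue on both faces. It stands on edge in one of the rack's four slots, 60 mm taller than its neighbours; its top edge is 80 mm above this point
- rack: wooden drying rack, fixed, 130 (x) by 215 mm (y); origin at the centre of its underside. Four slots along its x, 12 mm wide, at y = -67.5, -22.5, 22.5 and 67.5 mm; panels stand on its base board, 12 mm above the table, between notched rails whose top is 62 mm above the table
- vice: grey iron bench panel vice, fixed, origin at the centre of its slot on the table. x along the slot between the jaws, y towards the fixed jaw. It spans x -85 to 85, y 53 to -143 mm; the lever reaches out to y = -254. Tallest part: the ratchet's pawl, 150 mm above the table, near y = -60 to -95, x = 22 to 58 mm
- vice_slot (a point): middle of the vice's slot, on the top of its bed, 20 mm above the table; the vice's axes. Cork-faced jaws 150 mm long rise 60 mm above the bed, 17 mm apart (at +-8.5 mm in y) with the lever fully raised, 14 mm at the lowest start of the lever. The moving, sprung jaw is at -y and closes by 20 mm per rad of lever, pushing the panel to +y against the fixed jaw
- vice_pivot (a point): axis of the vice's lever, 85 mm above the table and 78 mm from vice_slot towards -y; it runs along the vice's x, and this point has the vice's axes
- lever_grip (a point): centre of the red cross bar at the end of the vice's lever: round, 22 mm in diameter, 110 mm long along the vice's x, 165 mm from vice_pivot on its -y side; moves with the lever. A 13 mm steel shank from the pivot meets it in the middle, so either half (30 mm from the middle) can be pinched across from above, or the bar pushed down
- vice_lever (a joint): lever angle, rad: 0 fully raised (bar 0.78 rad above level), grows as the bar goes down. Starts at 0 to 0.15, stays put, free (2 N) to 0.15; then a toothed quadrant and pawl: resistance at the bar climbs to 7-11 N and drops to nothing with a jump of 0.04: a click, every 0.16 (26 mm of bar). It cannot go back: unpushed it rests at 0.38, 0.54, 0.70, 0.86 after clicks 1, 2, 3, 4
- panel_white: a small white painting panel, 120 mm wide, 100 mm tall, 8 mm thick, standing on edge in another slot of the rack; origin at the middle of its lower edge. A bystander
- panel_orange: a small orange painting panel, 120 mm wide, 100 mm tall, 8 mm thick, standing on edge in another slot of the rack; origin at the middle of its lower edge. A bystander
- panel_green: a small green painting panel, 120 mm wide, 100 mm tall, 8 mm thick, standing on edge in another slot of the rack; origin at the middle of its lower edge. A bystander
- can_lime: lime green spray can, 66 mm in diameter, 190 mm tall, origin under its middle. A bystander
- can_orange: orange spray can, 66 mm in diameter, 190 mm tall, origin under its middle. A bystander
- jar: red paint jar with a white cap, 68 mm in diameter, 75 mm tall, origin under its middle. A bystander
- tape: cream roll of masking tape lying flat, 104 mm in diameter, 24 mm tall, origin under its middle. A bystander
- brush: flat paint brush lying on the table, origin under its middle. A bystander

How it is judged:
On the way, in this order (a step that is already met when the one before it is completed fails the run):
1. the blue panel is slid up clear of the rack, upright and held by its top edge (height (world z) of panel_center above 0.146 m and z of the grasp point in the frame of panel_center above 0.03 m and angle between panel_center's own z axis and vertical below 0.35 rad and contact force between rack and panel below 0.1 N), for 0.1 s.
2. the blue panel stands on the vice's bed between the open jaws, let go (x of panel_center in the frame of vice_slot between -0.03 and 0.03 m and y of panel_center in the frame of vice_slot between -0.012 and 0.012 m and z of panel_center in the frame of vice_slot between 0.07 and 0.086 m and angle between panel_center's own z axis and vertical below 0.2 rad and contact force between the fingers and panel below 0.1 N and value of joint vice_lever below 0.36 rad), for 0.2 s.
At the end, for the whole second after the job is handed in: Lever at the third click (joint 0.67 to 0.815 rad), fingers still on it with over 1 N; the blue panel stands on the vice's bed (6 mm in height, 30 mm along the slot), upright within 0.06 rad, gripped by the moving jaw with over 5 N, not touched by the robot (x of panel_center in the frame of vice_slot between -0.03 and 0.03 m and y of panel_center in the frame of vice_slot between -0.012 and 0.012 m and z of panel_center in the frame of vice_slot between 0.07 and 0.086 m and value of joint vice_lever between 0.67 and 0.815 rad and contact force between the fingers and vice_lever above 1 N and contact force between vice_jaw and panel above 5 N and angle between panel_center's own z axis and vertical below 0.06 rad and contact force between each of the arm, the fingers and panel below 0.1 N); the arm keeps its last pose, push and grip.
It fails at once if the lever went past the third click (value of joint vice_lever above 0.83 rad).
It fails at once if the blue panel was tipped over (angle between panel_center's own z axis and vertical above 0.7 rad).
It fails at once if another panel or thing on the table was moved by more than 20 mm (distance of any of panel_white, panel_orange, panel_green, can_lime, can_orange, jar, tape, brush from where it was at the start of the episode above 0.02 m).
It also fails if it takes over 64 s, if anything falls off the work surface, if the arm or the gripper's body presses on something with over 40 N, if the wrist force passes 120 N, or if a joint passes its speed limit or range.

## Working session

There is one attempt and no reset: what is moved stays moved. The work goes in short steps, Python scripts to look and compute and a shell command to move; the robot and the scene stay as the last step left them, time stands still between calls to the robot, and variables do not carry over. Pictures are saved under pics/ and viewed, and the job is handed in when it is done.

```bash
ls; mkdir -p pics; python3 - <<'E'
from station import r, eyes
import cv2, numpy as np
s=r.get_state(); print(s)
for c in ("top","side"):
    im,d=eyes.get_image(c); cv2.imwrite(f"pics/{c}0.png",im[:,:,::-1]); np.save(f"{c}_d.npy",d)
    p=eyes.camera_params(c); print(c,p)
    for n in ["panel_center","rack","vice","lever_grip"]:
        for q in eyes.recognise(c,n)[:2]: print(n,q)
E
```

```text
pics
{'clock': 0.0, 'joint_pos': array([-1.26267133,  0.31174659,  0.01401785,  1.51307586, -0.00433873,
        1.31922991, -0.02720896]), 'qvel': array([ 0.0011124 , -0.00029733,  0.00184836,  0.00085795, -0.00152512,
        0.00031268, -0.00101962]), 'joint_efforts': array([-5.81043132e-04, -3.79908836e+01,  1.45444586e-01, -2.30592388e+01,
        1.20849075e-02,  1.33133479e-02, -3.32967574e-06]), 'position': array([0.1882841 , 0.51602718, 0.25220205]), 'tcp_rot': array([-1.29254172e-04,  1.73993063e-01,  9.84746128e-01, -1.20844637e-03]), 'ft_force': array([-0.29036021, -0.04697238, -0.9728983 ]), 'moment': array([ 0.01416441,  0.03195272, -0.02331867]), 'opening': 0.08541868744694865}
top {'K': array([[355.83622735,   0.        , 255.15336968],
       [  0.        , 355.83622735, 198.85368584],
       [  0.        ,   0.        ,   1.        ]]), 'R': array([[ 0.0106242 , -0.99970791,  0.02170772],
       [-0.99722154, -0.0121935 , -0.07348829],
       [ 0.07373151, -0.02086665, -0.9970598 ]]), 't': array([-0.08165118,  0.52824553,  1.16742268])}
panel_center {'position': [175.6, 190.8], 'score': 0.96}
rack {'position': [183.8, 194.1], 'score': 0.75}
rack {'position': [287.6, 128.2], 'score': 0.38}
vice {'position': [267.4, 222.9], 'score': 0.76}
lever_grip {'position': [301.8, 227.9], 'score': 0.83}
side {'K': array([[438.04388048,   0.        , 262.44977422],
       [  0.        , 438.04388048, 190.92695057],
       [  0.        ,   0.        ,   1.        ]]), 'R': array([[-0.85381292, -0.52033585,  0.01594061],
       [-0.41869669,  0.66819413, -0.61498754],
       [ 0.30934864, -0.53175859, -0.78837568]]), 't': array([0.41266872, 0.3362491 , 1.3114633 ])}
panel_center {'position': [212.9, 243.2], 'score': 0.72}
rack {'position': [195.1, 283.5], 'score': 0.84}
vice {'position': [290.5, 207.2], 'score': 0.74}
lever_grip {'position': [307.0, 169.9], 'score': 0.82}
```

```bash
python3 - <<'E'
import cv2
for c in ("top","side"):
    a=cv2.imread(f"pics/{c}0.png"); cv2.imwrite(f"pics/{c}0b.png",cv2.resize(a[60:360,60:460],(800,600),interpolation=cv2.INTER_CUBIC))
E
```

```text
(no output)
```

View pics/top0.png

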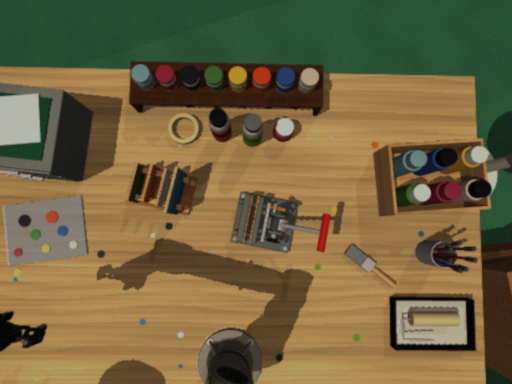

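View pics/side0.png

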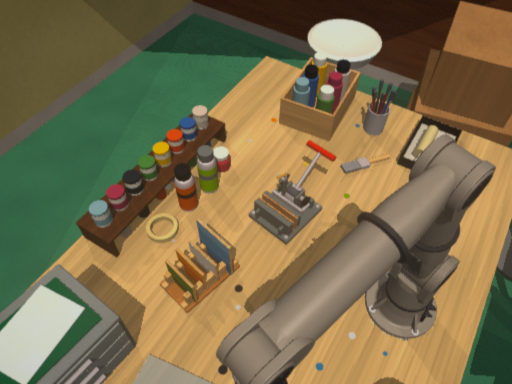

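View pics/top0b.png

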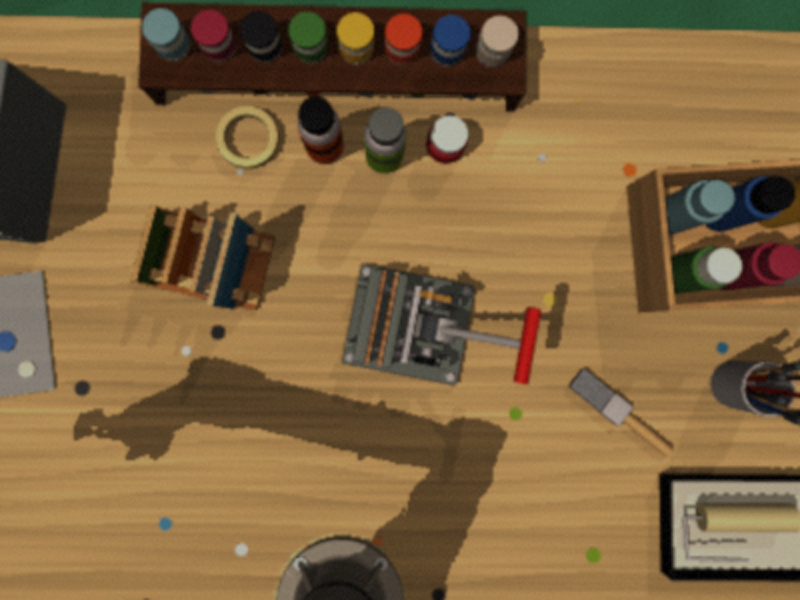

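View pics/side0b.png

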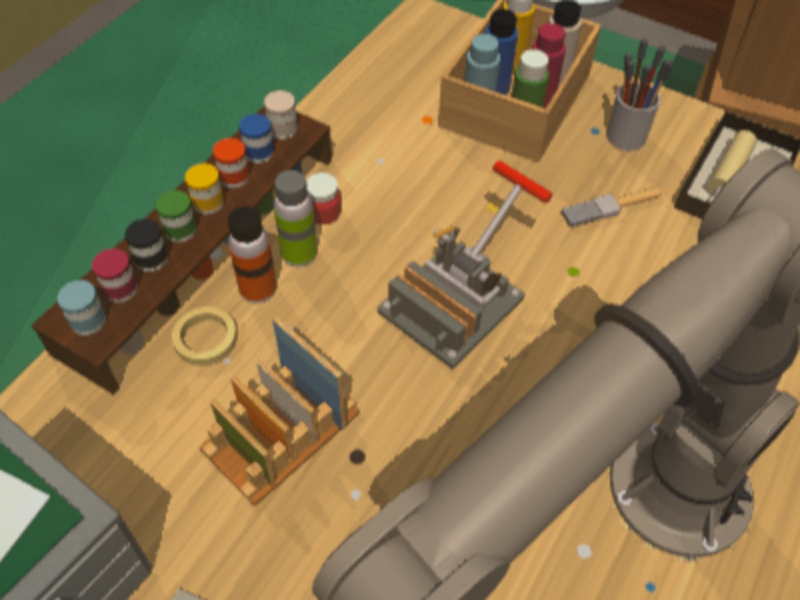

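The top view shows the blue panel near (175,190), the rack at (163,188), the vice at (265,222), and the red bar at (323,232). The lever points to world -y. The side view agrees. Next I'll measure with trace and depth.

```bash
cat > h.py <<'E'
import numpy as np
def cloud(p,d,m=None):
    v,u=np.nonzero((d>0)&(m if m is not None else True)); z=d[v,u]
    K=p["K"]; C=np.stack([(u-K[0,2])/K[0,0]*z,(v-K[1,2])/K[1,1]*z,z],1)
    return (C-p["t"])@p["R"],u,v   # R^T (C-t)
def pca(P):
    c=P.mean(0); w,V=np.linalg.eigh(np.cov((P-c).T)); return c,w,V
E
python3 - <<'E'
from station import r, eyes
import numpy as np, cv2
from h import *
np.set_printoptions(precision=4,suppress=True)
for c in ("top","side"):
    im,d=eyes.get_image(c); p=eyes.camera_params(c)
    for n in ["panel_center","lever_grip","rack","vice","panel_white","panel_orange","panel_green","can_lime","can_orange"]:
        t=eyes.trace(c,n)
        if not t: print(c,n,"none"); continue
        m=t[0]["pixels"]; np.save(f"m_{c}_{n}.npy",m)
        P,u,v=cloud(p,d,m); print(c,n,t[0]["score"],m.sum(),"med",np.median(P,0),"lo",np.percentile(P,3,0),"hi",np.percentile(P,97,0))
        if n in("panel_center","lever_grip"):
            zt=np.percentile(P[:,2],98); 
            T=P[P[:,2]>zt-0.012] if n=="panel_center" else P
            cc,w,V=pca(T[:,:2]); a=V[:,1]; s=(T[:,:2]-cc)@a
            print("  top",zt,len(T),cc,"dir",np.degrees(np.arctan2(a[1],a[0])),"len",s.min(),s.max(),"mid",cc+a*(s.min()+s.max())/2,"sd",w**.5)
    np.save(f"{c}_d.npy",d)
E
```

```text
top panel_center 0.55 587 med [0.5421 0.1704 0.129 ] lo [0.4807 0.1553 0.0271] hi [0.6061 0.1843 0.1755]
  top 0.1758264438719596 176 [0.5442 0.1724] dir 167.40092348343106 len -0.06891253288808592 0.06846260692839554 mid [0.5444 0.1723] sd [0.003  0.0393]
top lever_grip 0.89 685 med [ 0.4376 -0.2285  0.1579] lo [ 0.3791 -0.2805  0.082 ] hi [ 0.4754 -0.1215  0.1967]
  top 0.19695439810493492 683 [ 0.436  -0.2125] dir 78.6508397438522 len -0.08340852102794281 0.09908547846090124 mid [ 0.4375 -0.2048] sd [0.0221 0.0572]
top rack 0.58 929 med [0.5464 0.1747 0.0158] lo [0.4861 0.1284 0.0056] hi [0.6235 0.3126 0.0706]
top vice 0.67 3359 med [ 0.4461 -0.116   0.076 ] lo [ 0.3733 -0.2695  0.0171] hi [ 0.5332 -0.0159  0.1942]
top panel_white 0.74 364 med [0.5546 0.2146 0.0888] lo [0.5028 0.2011 0.0174] hi [0.611  0.2458 0.1162]
top panel_orange 0.55 357 med [0.5695 0.2571 0.0913] lo [0.5206 0.2438 0.0255] hi [0.6213 0.2696 0.1156]
top panel_green 0.96 449 med [0.5696 0.3026 0.0845] lo [0.5171 0.2899 0.0197] hi [0.6245 0.321  0.1157]
top can_lime 0.86 557 med [ 0.7249 -0.0624  0.1539] lo [ 0.
[... 717 characters left out ...]
  0.0219] lo [0.4903 0.1639 0.0075] hi [0.6261 0.3483 0.0658]
side vice 0.77 3086 med [ 0.4394 -0.0854  0.0735] lo [ 0.3721 -0.2637  0.0104] hi [ 0.531  -0.0064  0.1913]
side panel_white 0.62 413 med [0.5551 0.2217 0.0835] lo [0.5015 0.2087 0.0208] hi [0.6124 0.234  0.1148]
side panel_orange 0.66 340 med [0.5642 0.267  0.0876] lo [0.5147 0.2516 0.0266] hi [0.6216 0.2777 0.1145]
side panel_green 0.72 425 med [0.5665 0.3108 0.0848] lo [0.5163 0.2967 0.0167] hi [0.6252 0.3237 0.1155]
side can_lime 0.72 812 med [ 0.7299 -0.0428  0.1248] lo [ 0.7122 -0.0781  0.0135] hi [ 0.7637 -0.029   0.1924]
side can_orange 0.77 853 med [0.7423 0.0574 0.1205] lo [0.7268 0.026  0.0092] hi [0.7773 0.0732 0.1922]
```

```bash
python3 - <<'E'
from station import r, eyes
import numpy as np, cv2
from h import *
np.set_printoptions(precision=4,suppress=True)
ims=[]
for c in ("top","side"):
    im,d=eyes.get_image(c); p=eyes.camera_params(c)
    P,u,v=cloud(p,d); col=im[v,u].astype(int)
    box=(P[:,0]>.3)&(P[:,0]<.58)&(P[:,1]>-.33)&(P[:,1]<.05)
    P,col,u,v=P[box],col[box],u[box],v[box]
    tb=P[(P[:,2]<0.012)]; print(c,"table z",np.median(tb[:,2]))
    red=(col[:,0]>120)&(col[:,1]<60)&(col[:,2]<60)&(P[:,2]>.06)
    T=P[red]; cc,w,V=pca(T[:,:2]);a=V[:,1];s=(T[:,:2]-cc)@a
    print("bar",red.sum(),np.median(T,0),cc+a*(s.min()+s.max())/2,"deg",np.degrees(np.arctan2(*a[::-1])),"len",np.ptp(s),"z98",np.percentile(T[:,2],95))
    b=(P[:,2]>.014)&(P[:,2]<.03)
    rc=cv2.minAreaRect((P[b][:,:2]*1000).astype(np.float32)); print("bed rect",rc,b.sum())
    # cork
    k=(col[:,0]>110)&(col[:,0]-col[:,2]>40)&(P[:,2]>.05)&(P[:,2]<.09)&(~red)
    print("cork",k.sum())
    np.savez(f"v_{c}.npz",P=P,col=col,u=u,v=v)
    H=np.zeros((560,760,3),np.uint8)
    for q,cl in sorted(zip(P.tolist(),col.tolist()),key=lambda t:t[0][2]):
        X=int((.05-q[1])*2000);Y=int((.58-q[0])*2000)
        cv2.circle(H,(X,Y),2,tuple(int(t) for t in cl[::-1]),-1)
    cv2.imwrite(f"pics/ortho_{c}.png",H)
E
```

```text
top table z 0.0008730169055454642
bar 259 [ 0.4214 -0.2664  0.1934] [ 0.4235 -0.2668] deg 169.05132478297213 len 0.1061855042748779 z98 0.197012908716525
bed rect ((454.76123046875, -106.72687530517578), (194.5537567138672, 170.10842895507812), 79.37727355957031) 1308
cork 135
side table z 0.00022894640251396755
bar 152 [ 0.4229 -0.2609  0.1905] [ 0.4256 -0.2619] deg 169.59568275016537 len 0.10794306145915164 z98 0.1957936406961699
bed rect ((455.6717529296875, -104.50215148925781), (197.4940948486328, 169.681640625), 79.42442321777344) 638
cork 346
```

View pics/ortho_top.png

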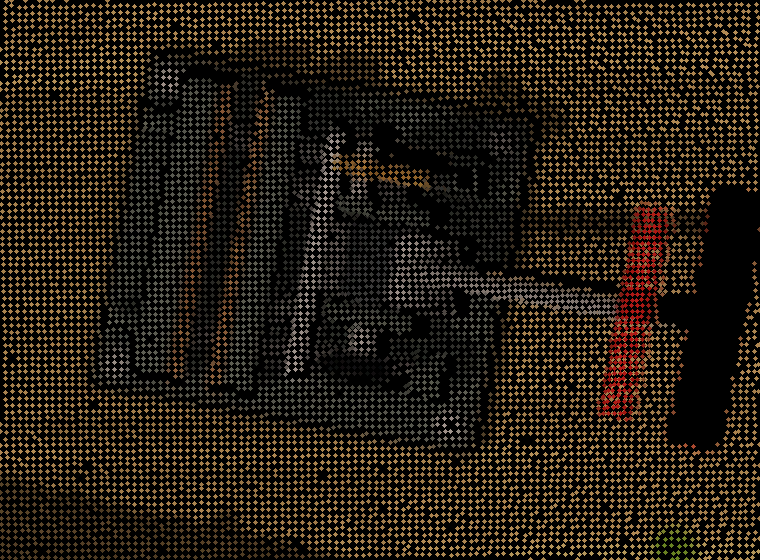

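View pics/ortho_side.png

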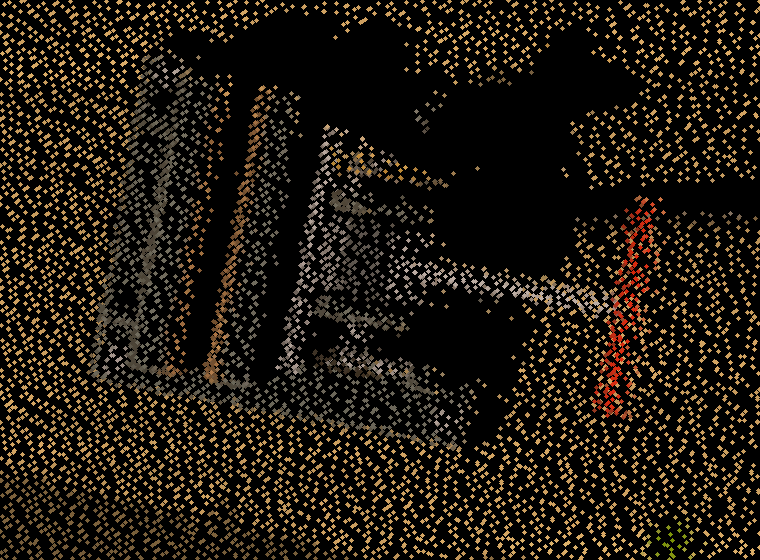

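Vice yaw comes out at about -10.6°, with the slot near (0.464, -0.061). From that slot I predicted the bar at (0.425, -0.266), and it measures (0.4245, -0.264). The panel's mid-plane is at (0.545, 0.174) with yaw -12.6°. Next is the hover over the panel, while I refine the cork-jaw estimate.

```bash
python3 -m creep '[{"claw":1,"travel":[0.05,-0.03,0.03],"roll":2},{"claw":1,"travel":[0.09,-0.07,0.03],"roll":7.5},{"claw":1,"travel":[0.13,-0.11,0.03],"roll":7.5},{"claw":1,"travel":[0.17,-0.15,0.03],"roll":7.5},{"claw":1,"travel":[0.21,-0.19,0.03],"roll":7.5},{"claw":1,"travel":[0.25,-0.23,0.03],"roll":7.5},{"claw":1,"travel":[0.29,-0.27,0.03],"roll":7.5},{"claw":1,"travel":[0.33,-0.31,0.03],"roll":7.5},{"claw":1,"travel":[0.357,-0.342,0.0],"roll":7.5},{"claw":1,"travel":[0.357,-0.342,-0.02],"roll":7.5},{"claw":1,"travel":[0.357,-0.342,-0.02],"roll":7.5},{"claw":1,"travel":[0.357,-0.342,-0.02],"roll":7.5}]' 40
python3 - <<'E'
import numpy as np
from h import *
np.set_printoptions(precision=4,suppress=True)
th=np.radians(-10.6);X=np.array([np.cos(th),np.sin(th)]);Y=np.array([-np.sin(th),np.cos(th)]);o=np.array([.4637,-.0614])
for c in("top","side"):
    z=np.load(f"v_{c}.npz");P,col=z["P"],z["col"]
    q=P[:,:2]-o;vx=q@X;vy=q@Y
    k=(col[:,0]-col[:,2]>35)&(P[:,2]>.073)&(P[:,2]<.09)&(abs(vy)<.03)&(abs(vx)<.08)
    for nm,s in(("fix",vy>0.002),("mov",vy<0.002)):
        m=k&s
        if m.sum()<5: print(c,nm,m.sum());continue
        f=np.polyfit(vx[m],vy[m],1);print(c,nm,m.sum(),"y",np.percentile(vy[m],[5,25,50,75,95])*1e3,"slope deg",np.degrees(f[0]),"x",vx[m].min(),vx[m].max())
    # bed edges
    b=(P[:,2]>.014)&(P[:,2]<.026)
    print(c,"bed x",np.percentile(vx[b],[.5,99.5]),"y",np.percentile(vy[b],[.5,99.5]))
    g=(P[:,2]<.06)&(abs(vy)<.012)&(abs(vx)<.06); print(c,"gap",g.sum(),np.percentile(vy[g],[2,50,98])*1e3 if g.sum() else None)
E
```

```text
clock: 3.1
position: [0.5456, 0.1759, 0.2343]
tcp_rot: [0.001, 0.108, 0.994, 0.001]
ft_force: [0.5, -0.2, -0.0]
opening: 0.0852
top fix 113 y [ 7.6115  8.8866 10.7276 13.1831 14.4257] slope deg 0.19164029653258696 x -0.07525588498143382 0.07253886516280555
top mov 93 y [-12.7187 -11.519   -9.8092  -8.477   -7.2207] slope deg -0.08723946482619972 x -0.07450596897243224 0.0737238085069666
top bed x [-0.0853  0.0836] y [-0.1429  0.0507]
top gap 162 [-7.1045 -0.0954  7.0108]
side fix 121 y [ 8.3471 11.1108 13.1127 16.3025 19.3007] slope deg 0.8051597038925989 x -0.07493061971850459 0.07713996763042434
side mov 139 y [-21.9199 -10.8824  -8.0502  -6.4649  -4.7158] slope deg -2.0261595799441317 x -0.07443066880168592 0.07612740391625461
side bed x [-0.0847  0.0825] y [-0.1392  0.0542]
side gap 25 [-9.2217 -6.5061 -4.4777]
```

```bash
python3 - <<'E'
from station import r, eyes
import cv2
for c in("top","side"):
    im,d=eyes.get_image(c); cv2.imwrite(f"pics/{c}1.png",cv2.resize(im[100:300,80:347,::-1],(800,600),interpolation=cv2.INTER_CUBIC))
E
```

```text
(no output)
```

View pics/side1.png

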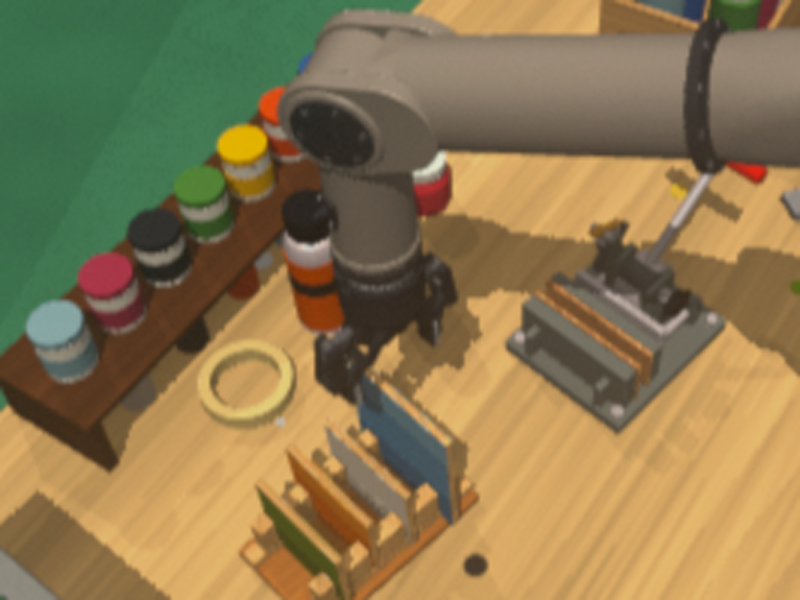

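View pics/top1.png

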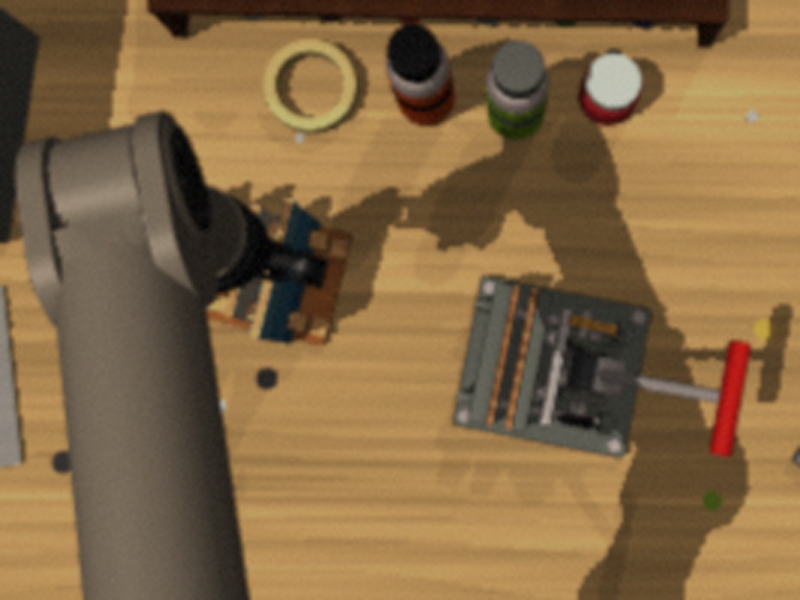

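The side picture shows the open fingers at (335,370) and (435,330), either side of the panel's top edge at about (405,415). It's aligned, so I'll descend, grip, and check before lifting.

```bash
python3 -m creep '[{"claw":1,"travel":[0,-0.002,-0.02],"roll":0},{"claw":1,"travel":[0,-0.002,-0.045],"roll":0},{"claw":1,"travel":[0,-0.002,-0.065],"roll":0},{"claw":1,"travel":[0,-0.002,-0.081],"roll":0},{"claw":1,"travel":[0,-0.002,-0.081],"roll":0},{"claw":0.5,"travel":[0,-0.002,-0.081],"roll":0},{"claw":0.3,"travel":[0,-0.002,-0.081],"roll":0},{"claw":0.15,"travel":[0,-0.002,-0.081],"roll":0},{"claw":0,"travel":[0,-0.002,-0.081],"roll":0},{"claw":0,"travel":[0,-0.002,-0.081],"roll":0},{"claw":0,"travel":[0,-0.002,-0.081],"roll":0},{"claw":0,"travel":[0,-0.002,-0.081],"roll":0}]' 50
```

```text
clock: 4.7
position: [0.5458, 0.1728, 0.1526]
tcp_rot: [0.0, 0.109, 0.994, 0.0]
ft_force: [0.6, -0.5, 3.2]
opening: 0.0077
```

```bash
python3 -m creep '[{"claw":0,"travel":[0,0,0.005],"roll":0},{"claw":0,"travel":[0,0,0.015],"roll":0},{"claw":0,"travel":[0,0,0.03],"roll":0},{"claw":0,"travel":[0,0,0.045],"roll":0},{"claw":0,"travel":[0,0,0.06],"roll":0},{"claw":0,"travel":[0,0,0.075],"roll":0},{"claw":0,"travel":[0,0,0.09],"roll":0},{"claw":0,"travel":[0,0,0.105],"roll":0},{"claw":0,"travel":[0,0,0.115],"roll":0},{"claw":0,"travel":[0,0,0.12],"roll":0},{"claw":0,"travel":[0,0,0.12],"roll":0},{"claw":0,"travel":[0,0,0.12],"roll":0}]'
python3 - <<'E'
from station import r, eyes
import cv2
for c in("side",):
    im,d=eyes.get_image(c); cv2.imwrite(f"pics/{c}2.png",cv2.resize(im[100:300,80:347,::-1],(800,600),interpolation=cv2.INTER_CUBIC))
E
```

```text
clock: 6.2
position: [0.5451, 0.1727, 0.2716]
tcp_rot: [-0.001, 0.109, 0.994, -0.0]
ft_force: [0.8, 0.5, -2.0]
opening: 0.0076
```

View pics/side2.png

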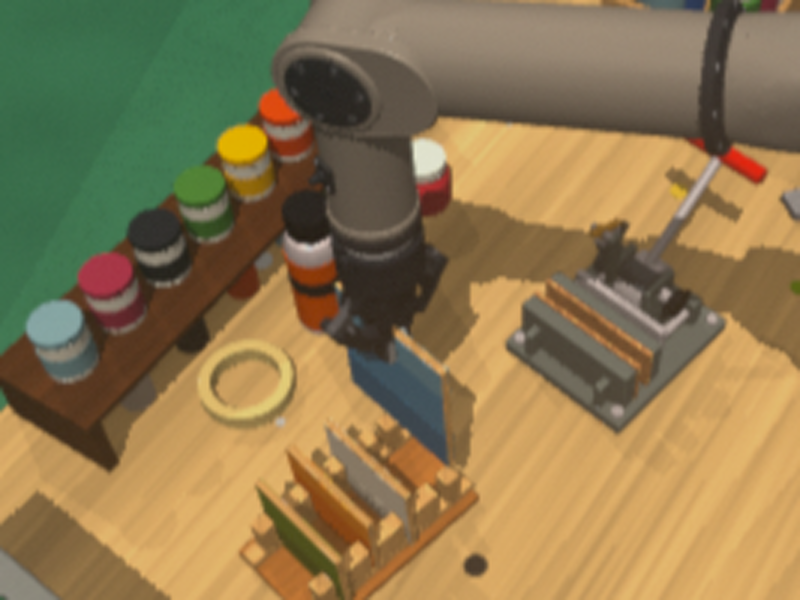

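The panel is lifted clear and upright, and the other panels are undisturbed. I'll carry it above the vice, then measure it relative to the jaws.

```bash
python3 -m creep '[{"claw":0,"travel":[-0.004,-0.01,0.0],"roll":0},{"claw":0,"travel":[-0.011,-0.03,0.0],"roll":0},{"claw":0,"travel":[-0.02,-0.055,0.0],"roll":1.9},{"claw":0,"travel":[-0.03,-0.085,0.0],"roll":1.9},{"claw":0,"travel":[-0.04,-0.115,0.0],"roll":1.9},{"claw":0,"travel":[-0.05,-0.145,0.0],"roll":1.9},{"claw":0,"travel":[-0.06,-0.175,0.0],"roll":1.9},{"claw":0,"travel":[-0.07,-0.2,0],"roll":1.9},{"claw":0,"travel":[-0.078,-0.22,0],"roll":1.9},{"claw":0,"travel":[-0.081,-0.23,-0.01],"roll":1.9},{"claw":0,"travel":[-0.081,-0.233,-0.025],"roll":1.9},{"claw":0,"travel":[-0.081,-0.233,-0.03],"roll":1.9},{"claw":0,"travel":[-0.081,-0.233,-0.03],"roll":1.9},{"claw":0,"travel":[-0.081,-0.233,-0.03],"roll":1.9}]'
python3 - <<'E'
from station import r, eyes
import cv2, numpy as np
from h import *
np.set_printoptions(precision=4,suppress=True)
th=np.radians(-10.6);X=np.array([np.cos(th),np.sin(th)]);Y=np.array([-np.sin(th),np.cos(th)]);o=np.array([.4637,-.0614])
for c in("top","side"):
    im,d=eyes.get_image(c); p=eyes.camera_params(c)
    cv2.imwrite(f"pics/{c}3.png",cv2.resize(im[120:300,180:420,::-1],(800,600),interpolation=cv2.INTER_CUBIC))
    t=eyes.trace(c,"panel_center")
    if t:
        m=cv2.erode(t[0]["pixels"].astype(np.uint8),np.ones((3,3)))>0
        P,u,v=cloud(p,d,m); q=P[:,:2]-o;vx=q@X;vy=q@Y
        k=abs(vy)<.015;vx,vy,z=vx[k],vy[k],P[k,2]
        A=np.c_[vx,z-.15,np.ones(len(z))];f=np.linalg.lstsq(A,vy,rcond=None)[0]
        print(c,t[0]["score"],k.sum(),"vx",np.percentile(vx,[1,99]),"vy",np.percentile(vy,[5,50,95]),"z",np.percentile(z,[1,99]),"yaw deg",np.degrees(f[0]),"tilt",f[1],"y0",f[2])
print(r.get_state()["position"],r.get_state()["clock"])
E
```

```text
clock: 8.0
position: [0.4649, -0.0596, 0.2424]
tcp_rot: [0.0, 0.092, 0.996, 0.0]
ft_force: [0.4, 0.0, -1.0]
opening: 0.0073Traceback (most recent call last):
  File "<stdin>", line 15, in <module>
    return _quantile_unchecked(
        a, q, axis, out, overwrite_input, method, keepdims, weights)
    return _ureduce(a,
                    func=_quantile_ureduce_func,
    ...<5 lines>...
                    overwrite_input=overwrite_input,
                    method=method)
    r = func(a, **kwargs)
    result = _quantile(arr,
                       quantiles=q,
    ...<2 lines>...
                       out=out,
                       weights=wgt)
    slices_having_nans = np.isnan(arr[-1, ...])
                                  ~~~^^^^^^^^^
IndexError: index -1 is out of bounds for axis 0 with size 0
```

View pics/top3.png

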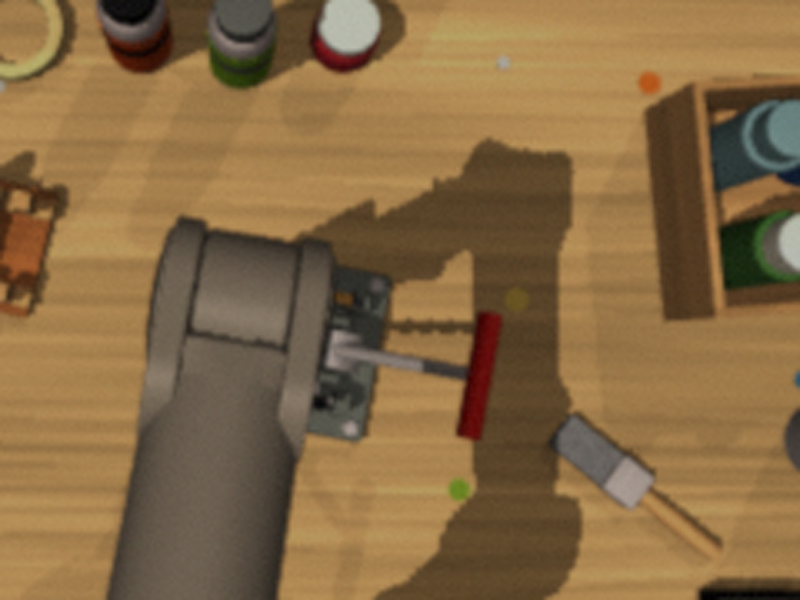

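```bash
cat > pm.py <<'E'
from station import r, eyes
import cv2, numpy as np, sys
from h import *
np.set_printoptions(precision=4,suppress=True)
th=np.radians(-10.6);X=np.array([np.cos(th),np.sin(th)]);Y=np.array([-np.sin(th),np.cos(th)]);o=np.array([.4637,-.0614])
c="side"
im,d=eyes.get_image(c); p=eyes.camera_params(c)
cv2.imwrite(f"pics/{sys.argv[1]}.png",cv2.resize(im[130:265,200:380,::-1],(800,600),interpolation=cv2.INTER_CUBIC))
P,u,v=cloud(p,d); col=im[v,u].astype(int);q=P[:,:2]-o;vx=q@X;vy=q@Y;z=P[:,2]
k=(abs(vx)<.08)&(abs(vy)<.02)&(z>.09)&(z<.22)&(col[:,2]>col[:,0]+15)
A=np.c_[vx[k],z[k]-.15,np.ones(k.sum())]
f=np.linalg.lstsq(A,vy[k],rcond=None)[0]
print("panel +y face",k.sum(),"vx",np.percentile(vx[k],[1,99]),"z",np.percentile(z[k],[1,99]),"yaw",np.degrees(f[0]),"tilt",f[1],"y@.15",f[2],"sd",(A@f-vy[k]).std())
print(r.get_state()["position"],r.get_state()["clock"])
E
python3 pm.py side3
```

```text
panel +y face 612 vx [-0.0631  0.0644] z [0.1098 0.2174] yaw 0.05855712160949013 tilt -0.002102870180710208 y@.15 0.007538827536832256 sd 0.0013639686662426799
[ 0.4649 -0.06    0.2427] 8.15
```

View pics/side3.png

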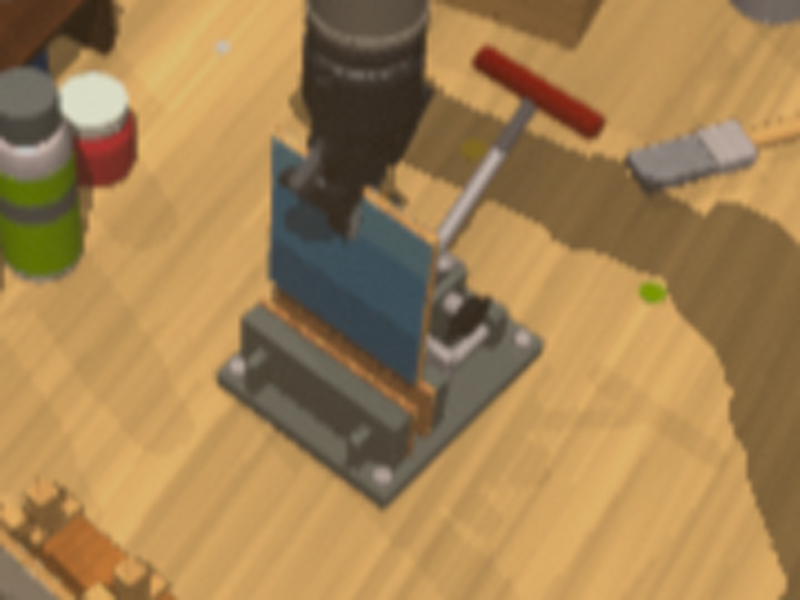

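The side picture shows the panel upright over the slot, parallel to the jaws (yaw error 0.06°). It is about 1 mm past the gap's middle towards +y. I'll lower it partway and check the forces.

```bash
python3 -m creep '[{"claw":0,"travel":[0,-0.001,-0.005],"roll":0},{"claw":0,"travel":[0,-0.001,-0.01],"roll":0},{"claw":0,"travel":[0,-0.001,-0.017],"roll":0},{"claw":0,"travel":[0,-0.001,-0.024],"roll":0},{"claw":0,"travel":[0,-0.001,-0.031],"roll":0},{"claw":0,"travel":[0,-0.001,-0.038],"roll":0},{"claw":0,"travel":[0,-0.001,-0.04],"roll":0},{"claw":0,"travel":[0,-0.001,-0.04],"roll":0}]'; python3 pm.py side4
```

```text
clock: 9.15
position: [0.4644, -0.0613, 0.2022]
tcp_rot: [-0.0, 0.093, 0.996, -0.0]
ft_force: [-0.2, -0.3, -1.5]
opening: 0.0076
panel +y face 547 vx [-0.0634  0.0643] z [0.091  0.2089] yaw -0.13528203058935506 tilt -0.002186264718509439 y@.15 0.00614617281438904 sd 0.0014007119733496674
[ 0.4646 -0.0613  0.2024] 9.2
```

View pics/side4.png

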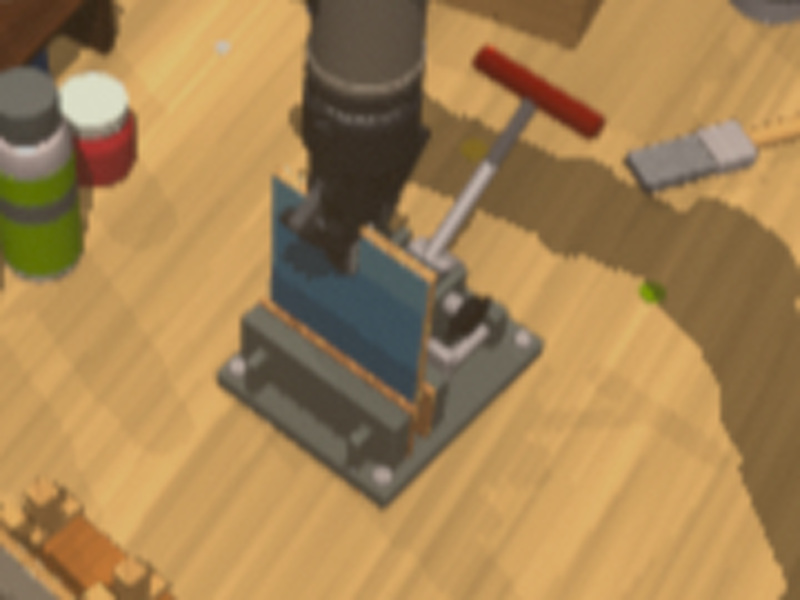

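The panel is inside the slot with no contact force, so I'll lower it to the bed.

```bash
python3 -m creep '[{"claw":0,"travel":[0,0,-0.007],"roll":0},{"claw":0,"travel":[0,0,-0.014],"roll":0},{"claw":0,"travel":[0,0,-0.021],"roll":0},{"claw":0,"travel":[0,0,-0.028],"roll":0},{"claw":0,"travel":[0,0,-0.034],"roll":0},{"claw":0,"travel":[0,0,-0.038],"roll":0},{"claw":0,"travel":[0,0,-0.04],"roll":0},{"claw":0,"travel":[0,0,-0.041],"roll":0},{"claw":0,"travel":[0,0,-0.041],"roll":0}]'; python3 pm.py side5
```

```text
clock: 10.32
position: [0.4646, -0.0613, 0.1614]
tcp_rot: [0.0, 0.093, 0.996, 0.0]
ft_force: [0.0, 0.1, -1.4]
opening: 0.007
panel +y face 278 vx [-0.0633  0.0651] z [0.0907 0.1695] yaw -0.159211130448194 tilt 0.005592160453158418 y@.15 0.006257343640745851 sd 0.0013463267928653935
[ 0.4646 -0.0613  0.1615] 10.375
```

```bash
python3 -m creep '[{"claw":0,"travel":[0,0,-0.001],"roll":0},{"claw":0,"travel":[0,0,-0.0015],"roll":0},{"claw":0,"travel":[0,0,-0.0015],"roll":0}]'; python3 -m creep '[{"claw":0,"travel":[0,0,-0.0005],"roll":0},{"claw":0,"travel":[0,0,-0.001],"roll":0},{"claw":0,"travel":[0,0,-0.001],"roll":0}]'
```

```text
clock: 10.75
position: [0.4647, -0.0613, 0.1606]
tcp_rot: [0.0, 0.093, 0.996, 0.0]
ft_force: [-2.7, -0.4, 5.5]
opening: 0.0076
clock: 11.12
position: [0.4648, -0.0614, 0.1606]
tcp_rot: [0.001, 0.093, 0.996, 0.0]
ft_force: [-4.4, 1.2, 12.1]
opening: 0.0075
```

The panel is seated on the bed at exactly the expected height. I'll relax the downward push, open the fingers partly, and rise.

```bash
python3 -m creep '[{"claw":0,"travel":[0,0,0.0015],"roll":0},{"claw":0,"travel":[0,0,0.0015],"roll":0},{"claw":0.15,"travel":[0,0,0.0015],"roll":0},{"claw":0.25,"travel":[0,0,0.0015],"roll":0},{"claw":0.4,"travel":[0,0,0.0015],"roll":0},{"claw":0.4,"travel":[0,0,0.0015],"roll":0},{"claw":0.4,"travel":[0,0,0.0015],"roll":0}]'; python3 pm.py side6
```

```text
clock: 12.0
position: [0.4645, -0.0613, 0.1603]
tcp_rot: [-0.0, 0.093, 0.996, 0.0]
ft_force: [0.1, 1.0, -0.1]
opening: 0.034
panel +y face 256 vx [-0.0628  0.0646] z [0.0914 0.1696] yaw -0.156820979989745 tilt 0.011295924955880846 y@.15 0.0065598520986608665 sd 0.0013110062693088588
[ 0.4644 -0.0613  0.1603] 12.05
```

View pics/side6.png

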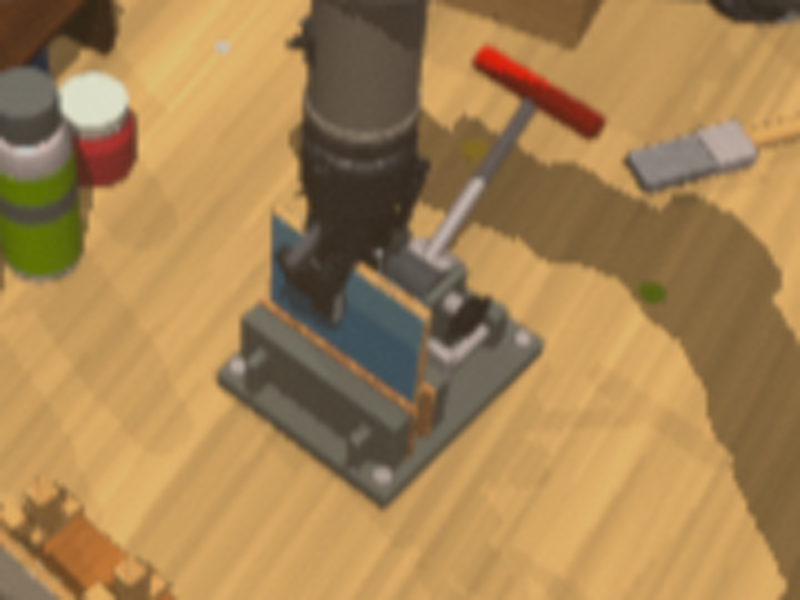

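The panel stands free, with tilt about 0.01. I'll rise and go above the lever's -x half at (0.3955, -0.2605).

```bash
python3 -m creep '[{"claw":0.4,"travel":[0,0,0.005],"roll":0},{"claw":0.4,"travel":[0,0,0.02],"roll":0},{"claw":0.4,"travel":[0,0,0.045],"roll":0},{"claw":0.4,"travel":[0,0,0.08],"roll":0},{"claw":0.4,"travel":[0,0,0.12],"roll":0},{"claw":0.4,"travel":[-0.005,-0.015,0.13],"roll":0},{"claw":0.4,"travel":[-0.015,-0.045,0.13],"roll":0},{"claw":0.6,"travel":[-0.029,-0.085,0.13],"roll":0},{"claw":0.8,"travel":[-0.043,-0.125,0.13],"roll":0},{"claw":0.8,"travel":[-0.057,-0.165,0.13],"roll":0},{"claw":0.8,"travel":[-0.066,-0.19,0.12],"roll":0},{"claw":0.8,"travel":[-0.069,-0.199,0.12],"roll":0},{"claw":0.8,"travel":[-0.069,-0.199,0.12],"roll":0},{"claw":0.8,"travel":[-0.069,-0.199,0.12],"roll":0}]'
cat > lv.py <<'E'
from station import r, eyes
import cv2, numpy as np, sys
from h import *
np.set_printoptions(precision=4,suppress=True)
th=np.radians(-10.6);X=np.array([np.cos(th),np.sin(th)]);Y=np.array([-np.sin(th),np.cos(th)]);o=np.array([.4637,-.0614])
for c in sys.argv[2:]:
    im,d=eyes.get_image(c); p=eyes.camera_params(c)
    cv2.imwrite(f"pics/{c}{sys.argv[1]}.png",cv2.resize(im[100:280,200:440,::-1],(800,600),interpolation=cv2.INTER_CUBIC))
    P,u,v=cloud(p,d); col=im[v,u].astype(int);q=P[:,:2]-o;vx=q@X;vy=q@Y;z=P[:,2]
    k=(col[:,0]>70)&(col[:,1]<.45*col[:,0])&(col[:,2]<.45*col[:,0])&(z>.05)&(z<.22)&(abs(vx)<.1)&(vy<-.15)&(vy>-.28)
    if k.sum()>10: print(c,"bar",k.sum(),"vx",vx[k].min(),vx[k].max(),"vy",np.percentile(vy[k],[5,50,95]),"z",np.percentile(z[k],[5,50,95]))
    k=(abs(vx)<.08)&(abs(vy)<.02)&(z>.09)&(z<.19)
    f=None
    if k.sum()>20:
        A=np.c_[vx[k],z[k]-.15,np.ones(k.sum())];f=np.linalg.lstsq(A,vy[k],rcond=None)[0]
        print(c,"panel",k.sum(),"vx",np.percentile(vx[k],[1,99]),"vy",np.percentile(vy[k],[5,50,95]),"ztop",np.percentile(z[k],98),"yaw,tilt,y",f)
s=r.get_state();w=s["position"][:2]-o
print("tcp vice",w@X,w@Y,s["position"][2],"F",s["ft_force"],s["clock"])
E
python3 lv.py 7 top side
```

```text
clock: 13.8
position: [0.3964, -0.2589, 0.2805]
tcp_rot: [0.0, 0.091, 0.996, 0.0]
ft_force: [0.0, 0.0, 0.4]
opening: 0.0684
top bar 136 vx -0.054966542313577726 0.051849085330692594 vy [-0.2176 -0.2095 -0.202 ] z [0.1876 0.1936 0.1972]
top panel 164 vx [-0.0687  0.0687] vy [-0.0037  0.0007  0.0052] ztop 0.18451778739286231 yaw,tilt,y [-0.0022  0.2049 -0.0056]
side bar 174 vx -0.05445934715242115 0.053865903122017715 vy [-0.2134 -0.205  -0.1988] z [0.1831 0.191  0.1967]
side panel 736 vx [-0.0683  0.0698] vy [-0.0001  0.006   0.0085] ztop 0.18225769305052567 yaw,tilt,y [ 0.0038 -0.0238  0.0053]
tcp vice -0.029897442214915467 -0.20662699300713874 0.2804662826545812 F [-0.1699 -0.3927  0.2569] 13.9
```

View pics/side7.png

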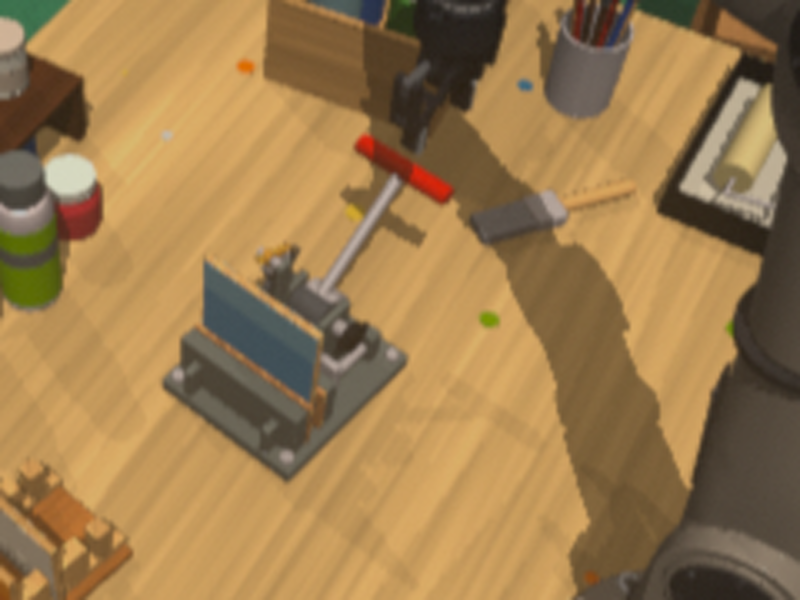

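View pics/top7.png

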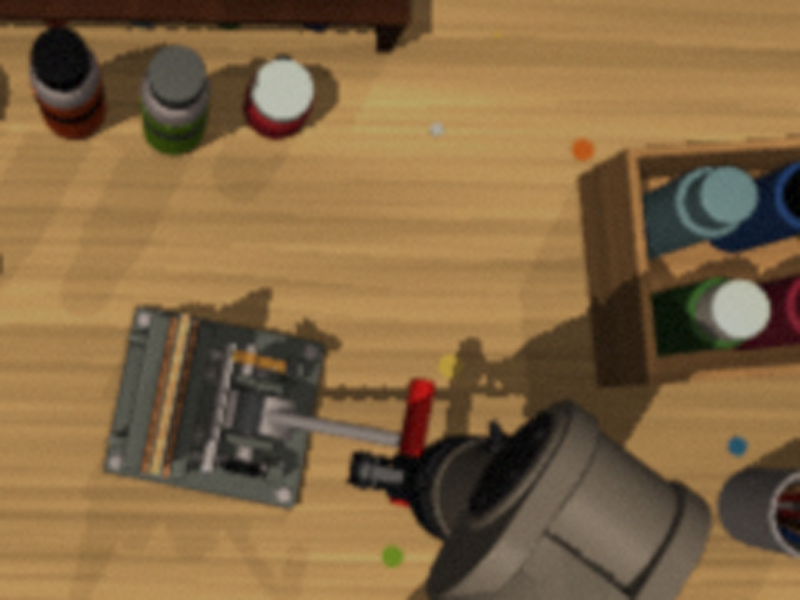

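The top picture shows the panel centred between the corks at (170,390), and the fingers straddling the near half of the bar. I'll descend and pinch.

```bash
python3 -m creep '[{"claw":0.8,"travel":[0,-0.0015,-0.02],"roll":0},{"claw":0.8,"travel":[0,-0.0015,-0.045],"roll":0},{"claw":0.8,"travel":[0,-0.0015,-0.07],"roll":0},{"claw":0.8,"travel":[0,-0.0015,-0.085],"roll":0},{"claw":0.8,"travel":[0,-0.0015,-0.0925],"roll":0},{"claw":0.8,"travel":[0,-0.0015,-0.0925],"roll":0},{"claw":0.5,"travel":[0,-0.0015,-0.0925],"roll":0},{"claw":0.3,"travel":[0,-0.0015,-0.0925],"roll":0},{"claw":0.15,"travel":[0,-0.0015,-0.0925],"roll":0},{"claw":0.1,"travel":[0,-0.0015,-0.0925],"roll":0},{"claw":0.1,"travel":[0,-0.0015,-0.0925],"roll":0},{"claw":0.1,"travel":[0,-0.0015,-0.0925],"roll":0}]' 50; python3 lv.py 8 top side
```

```text
clock: 15.4
position: [0.3954, -0.2644, 0.189]
tcp_rot: [0.001, 0.093, 0.996, -0.002]
ft_force: [-1.6, -5.7, 3.7]
opening: 0.0203
top bar 129 vx 0.0004881581325598551 0.05176019507337022 vy [-0.2194 -0.2086 -0.2014] z [0.1869 0.1934 0.1968]
top panel 163 vx [-0.0686  0.0686] vy [-0.0037  0.0007  0.0052] ztop 0.18389799004843085 yaw,tilt,y [-0.0014 -0.079   0.0031]
side bar 98 vx -0.05422325167986685 0.0536435334420921 vy [-0.2152 -0.2042 -0.1985] z [0.1819 0.1907 0.1965]
side panel 730 vx [-0.0686  0.0699] vy [0.0002 0.006  0.0083] ztop 0.1821433189762843 yaw,tilt,y [ 0.0033 -0.0229  0.0053]
tcp vice -0.029751482579179978 -0.21211705338601955 0.1890016746441 F [-1.5037 -5.5894  3.2173] 15.5
```

View pics/side8.png

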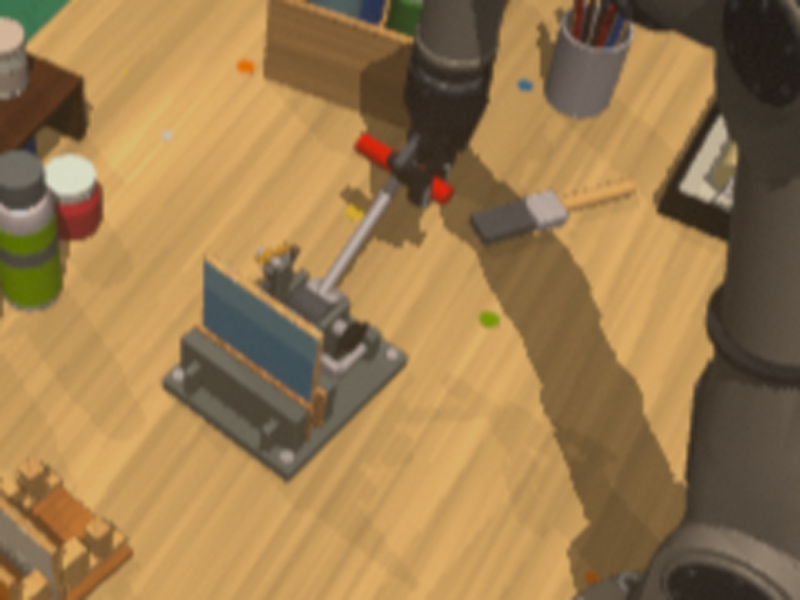

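Pinched (opening 20 mm). Next I work out the arc the bar follows.

```bash
python3 - <<'E'
import numpy as np
th=np.radians(-10.6);Y=np.array([-np.sin(th),np.cos(th)])
f=lambda q:(-.078-.165*np.cos(.78-q),.085+.165*np.sin(.78-q))
y0,z0=f(.14)
for q in np.arange(.14,.80,.02):
    y,z=f(q);w=Y*(y-y0-.004); print(round(q,2),np.round([*w,z-z0],4)*1000,"z",round(z,4))
E
```

```text
0.14 [-0.7 -3.9  0. ] z 0.1835
0.16 [-1.1 -5.8 -2.7] z 0.1809
0.18 [-1.4 -7.7 -5.4] z 0.1782
0.2 [-1.8 -9.5 -8.1] z 0.1754
0.22 [ -2.1 -11.3 -10.9] z 0.1726
0.24 [ -2.4 -13.  -13.7] z 0.1698
0.26 [ -2.7 -14.6 -16.6] z 0.167
0.28 [ -3.  -16.2 -19.4] z 0.1641
0.3 [ -3.3 -17.7 -22.3] z 0.1612
0.32 [ -3.6 -19.2 -25.3] z 0.1583
0.34 [ -3.9 -20.6 -28.3] z 0.1553
0.36 [ -4.1 -21.9 -31.3] z 0.1523
0.38 [ -4.3 -23.2 -34.3] z 0.1493
0.4 [ -4.6 -24.5 -37.3] z 0.1462
0.42 [ -4.8 -25.6 -40.4] z 0.1431
0.44 [ -5.  -26.7 -43.5] z 0.14
0.46 [ -5.2 -27.8 -46.6] z 0.1369
0.48 [ -5.4 -28.8 -49.8] z 0.1338
0.5 [ -5.6 -29.7 -52.9] z 0.1306
0.52 [ -5.7 -30.6 -56.1] z 0.1274
0.54 [ -5.9 -31.4 -59.3] z 0.1242
0.56 [ -6.  -32.1 -62.5] z 0.121
0.58 [ -6.1 -32.8 -65.8] z 0.1178
0.6 [ -6.3 -33.4 -69. ] z 0.1145
0.62 [ -6.4 -34.  -72.2] z 0.1113
0.64 [ -6.4 -34.4 -75.5] z 0.108
0.66 [ -6.5 -34.9 -78.8] z 0.1048
0.68 [ -6.6 -35.2 -82.1] z 0.1015
0.7 [ -6.6 -35.5 -85.4] z 0.0982
0.72 [ -6.7 -35.7 -88.6] z 0.0949
0.74 [ -6.7 -35.9 -91.9] z 0.0916
0.76 [ -6.7 -36.  -95.2] z 0.0883
0.78 [ -6.7 -36.  -98.5] z 0.085
```

```bash
python3 -m creep '[{"claw":0.1,"travel":[-0.0007,-0.004,0],"roll":0},{"claw":0.1,"travel":[-0.0014,-0.0077,-0.0054],"roll":0},{"claw":0.1,"travel":[-0.0024,-0.013,-0.0137],"roll":0},{"claw":0.1,"travel":[-0.0024,-0.013,-0.0137],"roll":0}]'
python3 -m creep '[{"claw":0.1,"travel":[-0.0003,-0.0016,-0.0029],"roll":0},{"claw":0.1,"travel":[-0.0003,-0.0016,-0.0029],"roll":0}]'
python3 -m creep '[{"claw":0.1,"travel":[-0.0003,-0.0016,-0.0028],"roll":0},{"claw":0.1,"travel":[-0.0003,-0.0016,-0.0028],"roll":0}]'
python3 -m creep '[{"claw":0.1,"travel":[-0.0003,-0.0015,-0.0029],"roll":0},{"claw":0.1,"travel":[-0.0003,-0.0015,-0.0029],"roll":0}]'
python3 -m creep '[{"claw":0.1,"travel":[-0.0003,-0.0015,-0.003],"roll":0},{"claw":0.1,"travel":[-0.0003,-0.0015,-0.003],"roll":0}]'

```

```text
clock: 16.0
position: [0.3938, -0.2737, 0.1741]
tcp_rot: [0.0, 0.093, 0.996, 0.001]
ft_force: [-1.1, -0.2, 5.0]
opening: 0.0208
clock: 16.25
position: [0.3936, -0.2748, 0.172]
tcp_rot: [0.001, 0.093, 0.996, 0.002]
ft_force: [-1.6, 1.6, 10.5]
opening: 0.0204
clock: 16.5
position: [0.3933, -0.2765, 0.1688]
tcp_rot: [0.001, 0.092, 0.996, 0.002]
ft_force: [-0.7, 0.0, 5.9]
opening: 0.0205
clock: 16.75
position: [0.3931, -0.2776, 0.1665]
tcp_rot: [0.001, 0.092, 0.996, 0.002]
ft_force: [-1.5, 2.4, 12.0]
opening: 0.0204
clock: 17.0
position: [0.3929, -0.2793, 0.1639]
tcp_rot: [0.001, 0.092, 0.996, 0.002]
ft_force: [-2.6, 4.2, 14.8]
opening: 0.0206
```

```bash
python3 -m creep '[{"claw":0.1,"travel":[-0.0002,-0.0014,-0.0015],"roll":0},{"claw":0.1,"travel":[-0.0002,-0.0014,-0.0015],"roll":0}]'
python3 -m creep '[{"claw":0.1,"travel":[-0.0002,-0.0014,-0.0015],"roll":0},{"claw":0.1,"travel":[-0.0002,-0.0014,-0.0015],"roll":0}]'
python3 lv.py 9 top side
```

```text
clock: 17.25
position: [0.3922, -0.2812, 0.1602]
tcp_rot: [0.0, 0.092, 0.996, 0.001]
ft_force: [2.3, -1.6, -4.0]
opening: 0.0201
clock: 17.5
position: [0.392, -0.2821, 0.1585]
tcp_rot: [-0.0, 0.092, 0.996, 0.001]
ft_force: [4.4, 1.4, -5.0]
opening: 0.0201
top bar 130 vx -0.05316919105492601 0.05234424869255731 vy [-0.2371 -0.226  -0.2189] z [0.157  0.1633 0.1667]
top panel 161 vx [-0.0687  0.0687] vy [-0.0032  0.0013  0.0053] ztop 0.18378898926941922 yaw,tilt,y [-0.0003 -0.0351  0.0023]
side bar 99 vx -0.05517133928815347 0.05342735737168313 vy [-0.2324 -0.2228 -0.2167] z [0.1512 0.1612 0.167 ]
side panel 726 vx [-0.0684  0.0696] vy [0.0004 0.0061 0.0086] ztop 0.1822966634331176 yaw,tilt,y [ 0.006  -0.0239  0.0056]
tcp vice -0.029863118845024968 -0.23006637519145773 0.15851957063042074 F [ 4.5016  2.6562 -6.2412] 17.6
```

View pics/side9.png

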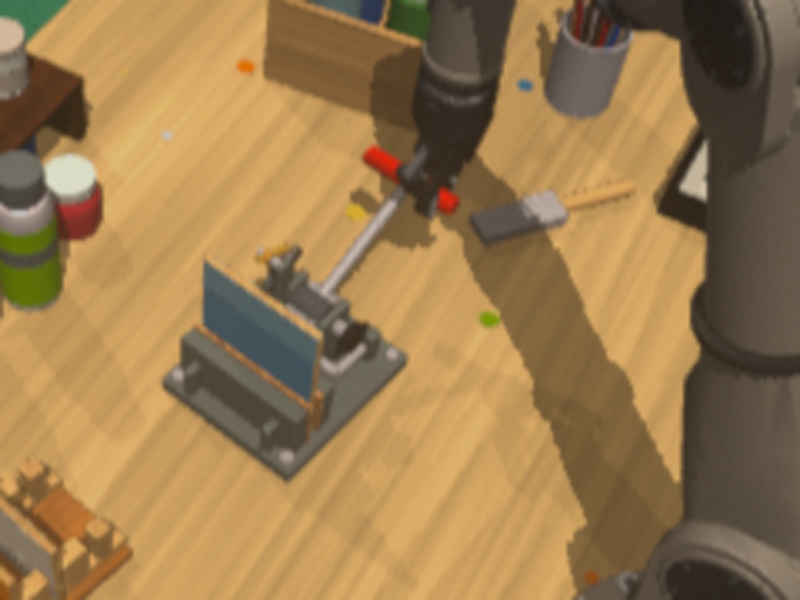

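The force swung from +15 N to -6 N: click 1, with the bar at q≈0.34 being drawn on to 0.38. The cameras put the bar centre at z≈0.156, so TCP minus bar is about 3 mm. I'll continue.

```bash
python3 -m creep '[{"claw":0.1,"travel":[-0.0002,-0.0013,-0.003],"roll":0},{"claw":0.1,"travel":[-0.0002,-0.0013,-0.003],"roll":0}]'
python3 -m creep '[{"claw":0.1,"travel":[-0.0003,-0.0013,-0.003],"roll":0},{"claw":0.1,"travel":[-0.0003,-0.0013,-0.003],"roll":0}]'
python3 -m creep '[{"claw":0.1,"travel":[-0.0002,-0.0011,-0.003],"roll":0},{"claw":0.1,"travel":[-0.0002,-0.0011,-0.003],"roll":0}]'
python3 -m creep '[{"claw":0.1,"travel":[-0.0002,-0.0011,-0.003],"roll":0},{"claw":0.1,"travel":[-0.0002,-0.0011,-0.003],"roll":0}]'
python3 lv.py 10 top side
python3 -c "
from station import r
s=r.get_state();print(s['joint_pos'])"
```

```text
clock: 17.85
position: [0.392, -0.2828, 0.1567]
tcp_rot: [0.0, 0.092, 0.996, 0.002]
ft_force: [2.6, 4.7, 1.6]
opening: 0.0202
clock: 18.1
position: [0.3918, -0.2839, 0.1537]
tcp_rot: [0.0, 0.092, 0.996, 0.002]
ft_force: [3.3, 6.3, 1.8]
opening: 0.0208
clock: 18.35
position: [0.3917, -0.2847, 0.1515]
tcp_rot: [0.0, 0.092, 0.996, 0.003]
ft_force: [1.3, 6.8, 6.9]
opening: 0.0202
clock: 18.6
position: [0.3915, -0.2859, 0.1485]
tcp_rot: [0.0, 0.092, 0.996, 0.003]
ft_force: [1.4, 7.3, 6.3]
opening: 0.0203
top bar 125 vx -0.05282142077469689 0.051849091582613444 vy [-0.2413 -0.23   -0.2231] z [0.1467 0.1539 0.1574]
top panel 162 vx [-0.0686  0.0679] vy [-0.002   0.0024  0.0069] ztop 0.184091384484062 yaw,tilt,y [-0.001   0.0995 -0.0007]
side bar 92 vx -0.0554666097161468 0.0523738559564585 vy [-0.2355 -0.2267 -0.2213] z [0.1425 0.1521 0.1583]
side panel 716 vx [-0.0685  0.0681] vy [0.0019 0.0074 0.0098] ztop 0.18234872966776278 yaw,tilt,y [ 0.0063 -0.0219  0.0068]
tcp vice -0.029719091273450328 -0.2339159979942407 0.14853005679436906 F [1.6816 8.0492 6.6841] 18.7
[ 0.11129642  0.30045552  0.59811813  1.85652692 -0.19921686  1.04573833
  2.17658379]
```

```bash
python3 -m creep '[{"claw":0.1,"travel":[0,0,-0.003],"roll":0},{"claw":0.1,"travel":[0,0,-0.003],"roll":0}]'
python3 -m creep '[{"claw":0.1,"travel":[0,0,-0.003],"roll":0},{"claw":0.1,"travel":[0,0,-0.003],"roll":0}]'
python3 -m creep '[{"claw":0.1,"travel":[0,0,-0.003],"roll":0},{"claw":0.1,"travel":[0,0,-0.003],"roll":0}]'
python3 -m creep '[{"claw":0.1,"travel":[0,-0.0005,-0.002],"roll":0},{"claw":0.1,"travel":[0,-0.0005,-0.002],"roll":0}]'
python3 -m creep '[{"claw":0.1,"travel":[0,-0.0005,-0.002],"roll":0},{"claw":0.1,"travel":[0,-0.0005,-0.002],"roll":0}]'
python3 lv.py 11 top side
```

```text
clock: 18.95
position: [0.3914, -0.2867, 0.1459]
tcp_rot: [0.0, 0.092, 0.996, 0.002]
ft_force: [2.3, 7.2, 7.6]
opening: 0.0203
clock: 19.2
position: [0.3912, -0.2877, 0.1431]
tcp_rot: [0.001, 0.092, 0.996, 0.001]
ft_force: [-0.1, 5.6, 7.4]
opening: 0.0205
clock: 19.45
position: [0.3911, -0.2884, 0.1402]
tcp_rot: [0.001, 0.092, 0.996, 0.0]
ft_force: [-0.8, 5.1, 8.6]
opening: 0.0206
clock: 19.7
position: [0.391, -0.2888, 0.1388]
tcp_rot: [0.001, 0.092, 0.996, 0.001]
ft_force: [-0.7, 4.8, 12.3]
opening: 0.0204
clock: 19.95
position: [0.391, -0.2892, 0.1375]
tcp_rot: [0.001, 0.092, 0.996, 0.001]
ft_force: [-3.3, 7.0, 17.6]
opening: 0.0202
top bar 123 vx -0.053164437260557744 0.051932997770985874 vy [-0.2437 -0.2333 -0.2265] z [0.1373 0.1445 0.1488]
top panel 161 vx [-0.0686  0.0678] vy [-0.0014  0.003   0.0075] ztop 0.18473659574691031 yaw,tilt,y [-0.0009 -0.0995  0.006 ]
side bar 98 vx -0.05451896805020756 0.054141316596995386 vy [-0.2405 -0.2293 -0.2229] z [0.1308 0.1413 0.1488]
side panel 730 vx [-0.0681  0.0709] vy [0.0026 0.0081 0.0107] ztop 0.18264900985181823 yaw,tilt,y [ 0.0045 -0.0211  0.0076]
tcp vice -0.029516799407257405 -0.2372832917770446 0.13748735019660993 F [-2.2248  6.756  17.1999] 20.05
```

The bar is at q≈0.455 by both cameras. The pads have slipped about 3 mm on it, so I'll grip harder and take short steps to click 2.

```bash
python3 -m creep '[{"claw":0.1,"travel":[0,0,0],"roll":0},{"claw":0.1,"travel":[0,0.001,-0.001],"roll":0},{"claw":0.1,"travel":[0,0.001,-0.002],"roll":0}]' 90
python3 -m creep '[{"claw":0.1,"travel":[0,0,-0.002],"roll":0},{"claw":0.1,"travel":[0,0,-0.002],"roll":0}]'
python3 -m creep '[{"claw":0.1,"travel":[0,0,-0.002],"roll":0},{"claw":0.1,"travel":[0,0,-0.002],"roll":0}]'
python3 lv.py 12 top side
```

```text
clock: 20.42
position: [0.3911, -0.2894, 0.1367]
tcp_rot: [0.001, 0.093, 0.996, 0.0]
ft_force: [-4.6, 7.3, 24.5]
opening: 0.0197
clock: 20.68
position: [0.3905, -0.2907, 0.1327]
tcp_rot: [0.001, 0.093, 0.996, -0.001]
ft_force: [-0.5, -1.4, 4.1]
opening: 0.0194
clock: 20.92
position: [0.3904, -0.2915, 0.1293]
tcp_rot: [0.001, 0.093, 0.996, -0.003]
ft_force: [0.6, -2.8, -0.3]
opening: 0.0195
top bar 119 vx -0.0005286774171129562 0.052608021886709405 vy [-0.2462 -0.2361 -0.2289] z [0.1294 0.1368 0.1405]
top panel 162 vx [-0.0687  0.068 ] vy [-0.0014  0.003   0.0075] ztop 0.18454601092607453 yaw,tilt,y [ 0.0007 -0.1574  0.0078]
side bar 98 vx -0.054724242481156406 0.05652408722749698 vy [-0.2405 -0.2324 -0.2251] z [0.1243 0.1348 0.1405]
side panel 732 vx [-0.0684  0.0714] vy [0.0026 0.0082 0.0108] ztop 0.18259120763784742 yaw,tilt,y [ 0.0072 -0.0202  0.0077]
tcp vice -0.02978743246512841 -0.23966067550819126 0.1291228464770024 F [ 1.4568 -3.8826 -0.8985] 21.025
```

Force dropped from 24 N to 0: click 2, with the bar at q≈0.507 by both cameras. On towards click 3.

```bash
python3 -m creep '[{"claw":0.1,"travel":[-0.0002,-0.0013,-0.003],"roll":0},{"claw":0.1,"travel":[-0.0003,-0.002,-0.006],"roll":0},{"claw":0.1,"travel":[-0.0004,-0.0025,-0.009],"roll":0},{"claw":0.1,"travel":[-0.0004,-0.0025,-0.009],"roll":0}]'
python3 -m creep '[{"claw":0.1,"travel":[-0.0002,-0.001,-0.004],"roll":0},{"claw":0.1,"travel":[-0.0002,-0.001,-0.004],"roll":0}]'
python3 -m creep '[{"claw":0.1,"travel":[-0.0001,-0.0005,-0.003],"roll":0},{"claw":0.1,"travel":[-0.0001,-0.0005,-0.003],"roll":0}]'
python3 lv.py 13 top side
```

```text
clock: 21.52
position: [0.3903, -0.293, 0.1216]
tcp_rot: [0.001, 0.093, 0.996, -0.001]
ft_force: [-3.2, -3.1, 11.9]
opening: 0.0197
clock: 21.78
position: [0.3901, -0.2938, 0.1177]
tcp_rot: [0.001, 0.094, 0.996, -0.0]
ft_force: [-2.4, -3.8, 11.8]
opening: 0.0194
clock: 22.02
position: [0.3901, -0.2942, 0.1153]
tcp_rot: [0.001, 0.094, 0.996, -0.0]
ft_force: [-3.6, -2.5, 15.7]
opening: 0.0196
top bar 117 vx -0.0007443577919565835 0.05211991272002365 vy [-0.2494 -0.2391 -0.232 ] z [0.1155 0.1227 0.1266]
top panel 160 vx [-0.0687  0.0682] vy [-0.0014  0.003   0.0075] ztop 0.18397910495056768 yaw,tilt,y [-0.      0.0162  0.0025]
side bar 94 vx -0.05479857294414173 0.0535603872470487 vy [-0.2439 -0.2358 -0.2277] z [0.1114 0.1206 0.13  ]
side panel 735 vx [-0.0684  0.0712] vy [0.0024 0.0081 0.0104] ztop 0.18263737997587012 yaw,tilt,y [ 0.0052 -0.0248  0.0075]
tcp vice -0.029526195468895886 -0.24235645522904065 0.11532192106551181 F [-2.9135 -2.4639 16.7459] 22.125
```

```bash
python3 -m creep '[{"claw":0.1,"travel":[-0.0001,-0.0005,-0.003],"roll":0},{"claw":0.1,"travel":[-0.0001,-0.0005,-0.003],"roll":0}]'
python3 -m creep '[{"claw":0.1,"travel":[-0.0001,-0.0005,-0.003],"roll":0},{"claw":0.1,"travel":[-0.0001,-0.0005,-0.003],"roll":0}]'
python3 -m creep '[{"claw":0.1,"travel":[-0.0001,-0.0003,-0.002],"roll":0},{"claw":0.1,"travel":[-0.0001,-0.0003,-0.002],"roll":0}]'
python3 lv.py 14 top side
```

```text
clock: 22.38
position: [0.3901, -0.2948, 0.1117]
tcp_rot: [0.001, 0.093, 0.996, -0.001]
ft_force: [-2.5, 0.5, 14.0]
opening: 0.0197
clock: 22.62
position: [0.3895, -0.2956, 0.1068]
tcp_rot: [0.001, 0.094, 0.996, -0.002]
ft_force: [2.6, -7.7, -4.9]
opening: 0.0195
clock: 22.88
position: [0.3895, -0.2958, 0.1045]
tcp_rot: [0.001, 0.094, 0.996, -0.001]
ft_force: [-0.1, -5.9, -1.6]
opening: 0.0191
top bar 113 vx -0.0005003398423943921 0.05184194810291345 vy [-0.2519 -0.2408 -0.2331] z [0.1071 0.1134 0.1175]
top panel 162 vx [-0.0687  0.0681] vy [-0.0014  0.003   0.0075] ztop 0.18431803681128847 yaw,tilt,y [0.0004 0.0484 0.0015]
side bar 95 vx -0.0550929877208307 0.05603561341830475 vy [-0.2476 -0.2361 -0.229 ] z [0.1015 0.1111 0.117 ]
side panel 728 vx [-0.0684  0.0711] vy [0.0022 0.0081 0.0106] ztop 0.18233154843408203 yaw,tilt,y [ 0.0056 -0.0243  0.0075]
tcp vice -0.029813089528804265 -0.24407202166133934 0.10450044890479222 F [ 1.451  -6.0727 -1.5264] 22.975
```

Force went from +14 N to -5 N: click 3, where the model puts the crest at q≈0.66. I'll settle the bar in the notch at q≈0.73.

```bash
python3 -m creep '[{"claw":0.1,"travel":[0,0,-0.003],"roll":0},{"claw":0.1,"travel":[0,0,-0.003],"roll":0}]'
python3 -m creep '[{"claw":0.1,"travel":[0,0,-0.003],"roll":0},{"claw":0.1,"travel":[0,0,-0.003],"roll":0}]'
python3 -m creep '[{"claw":0.1,"travel":[0,0,-0.003],"roll":0},{"claw":0.1,"travel":[0,0,-0.003],"roll":0},{"claw":0.1,"travel":[0,0,-0.003],"roll":0},{"claw":0.1,"travel":[0,0,-0.003],"roll":0}]'
python3 lv.py 15 top side
```

```text
clock: 23.22
position: [0.3896, -0.2959, 0.1022]
tcp_rot: [0.001, 0.094, 0.996, -0.001]
ft_force: [0.9, -5.7, 3.4]
opening: 0.0195
clock: 23.48
position: [0.3897, -0.2961, 0.1]
tcp_rot: [0.001, 0.094, 0.996, -0.001]
ft_force: [-0.5, -4.5, 8.8]
opening: 0.0197
clock: 23.98
position: [0.3897, -0.2962, 0.098]
tcp_rot: [0.001, 0.094, 0.996, -0.001]
ft_force: [-3.3, -5.2, 15.0]
opening: 0.0196
top bar 112 vx -0.05421839758752318 0.05229046313099447 vy [-0.2512 -0.2407 -0.2338] z [0.0988 0.1072 0.1125]
top panel 161 vx [-0.068  0.068] vy [-0.001   0.003   0.0075] ztop 0.1843929934529806 yaw,tilt,y [-0.0009 -0.087   0.0057]
side bar 93 vx -0.05425009640540222 0.05261032444354603 vy [-0.2452 -0.2372 -0.2298] z [0.097  0.1052 0.1122]
side panel 730 vx [-0.0685  0.0708] vy [0.0024 0.0082 0.0107] ztop 0.18308568107065032 yaw,tilt,y [ 0.0068 -0.019   0.0076]
tcp vice -0.02949055918045206 -0.2443774386896042 0.09802327428148494 F [-2.6306 -3.6278 14.691 ] 24.075
```

View pics/side15.png

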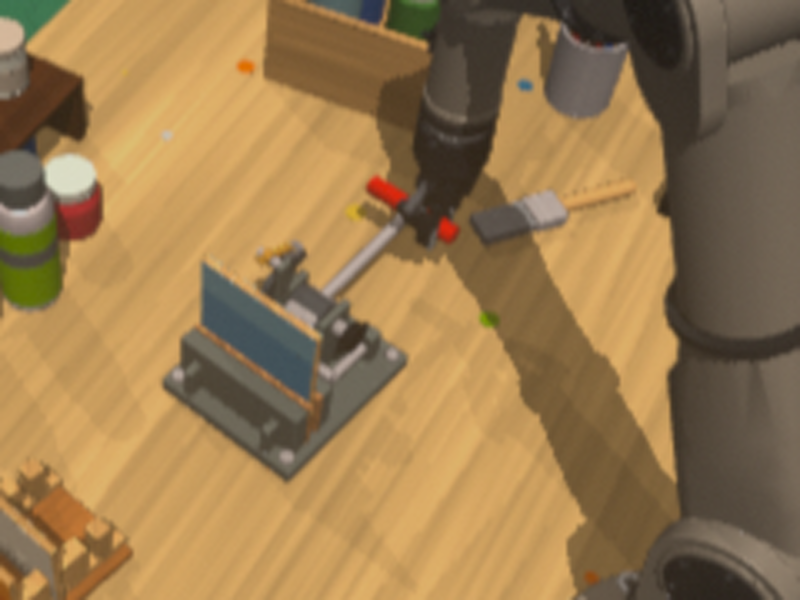

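View pics/top15.png

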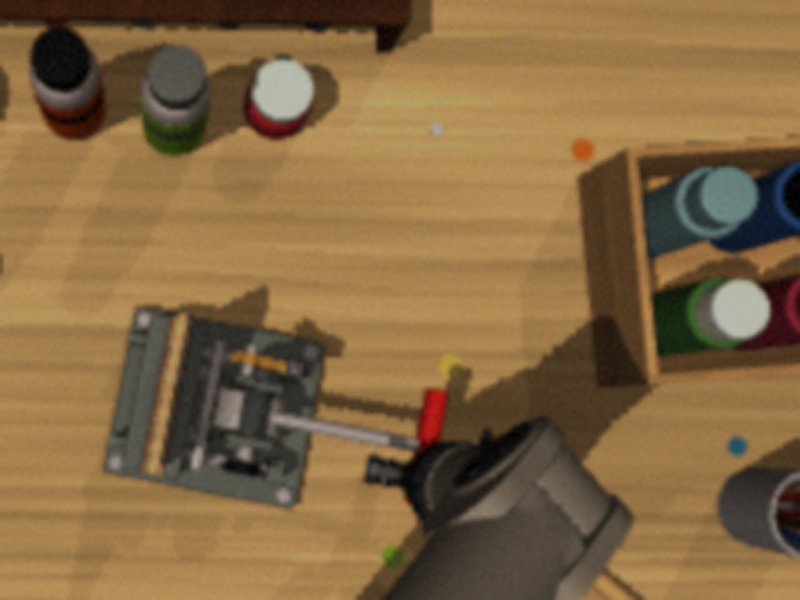

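All three clicks fell about 26 mm of bar apart (TCP z 0.162, 0.135 and 0.109), as specified. The bar now reads q≈0.68–0.69, close to the 0.67 lower edge, so I'll ease it a little further into the notch.

```bash
python3 -m creep '[{"claw":0.1,"travel":[0,0,-0.0025],"roll":0},{"claw":0.1,"travel":[0,0,-0.0025],"roll":0}]'
python3 -m creep '[{"claw":0.1,"travel":[0,0,-0.0025],"roll":0},{"claw":0.1,"travel":[0,0,-0.0025],"roll":0},{"claw":0.1,"travel":[0,0,-0.0025],"roll":0}]'
python3 lv.py 16 top side
```

```text
clock: 24.32
position: [0.3897, -0.2963, 0.0958]
tcp_rot: [0.001, 0.094, 0.996, -0.001]
ft_force: [-3.9, -4.5, 17.0]
opening: 0.0198
clock: 24.7
position: [0.3896, -0.2966, 0.0921]
tcp_rot: [0.001, 0.093, 0.996, -0.002]
ft_force: [-1.8, -3.8, 10.1]
opening: 0.0196
top bar 111 vx -0.0003637631400495621 0.05293620377109732 vy [-0.2518 -0.2415 -0.234 ] z [0.0956 0.1024 0.1056]
top panel 162 vx [-0.0686  0.0683] vy [-0.0014  0.003   0.0075] ztop 0.18438675641921787 yaw,tilt,y [0.0004 0.0959 0.    ]
side bar 92 vx -0.05484299803514564 0.05406687372104024 vy [-0.2472 -0.2373 -0.2307] z [0.0909 0.0992 0.1048]
side panel 734 vx [-0.0685  0.0711] vy [0.0024 0.0082 0.0107] ztop 0.182063754418942 yaw,tilt,y [ 0.0047 -0.0209  0.0076]
tcp vice -0.029584980226982353 -0.24483292062707096 0.09212855258463871 F [-1.2107 -4.0503 10.4592] 24.8
```

```bash
python3 -m creep '[{"claw":0.1,"travel":[0,0,0],"roll":0},{"claw":0.1,"travel":[0,0,0],"roll":0},{"claw":0.1,"travel":[0,0,0],"roll":0},{"claw":0.1,"travel":[0,0,0],"roll":0},{"claw":0.1,"travel":[0,0,0],"roll":0},{"claw":0.1,"travel":[0,0,0],"roll":0},{"claw":0.1,"travel":[0,0,0],"roll":0},{"claw":0.1,"travel":[0,0,0],"roll":0}]'
python3 lv.py 17 top; python3 pm.py side17
```

```text
clock: 25.8
position: [0.3896, -0.2966, 0.0921]
tcp_rot: [0.001, 0.093, 0.996, -0.002]
ft_force: [-2.1, -4.6, 9.4]
opening: 0.0196
top bar 111 vx -0.00031452470012722367 0.05267688328668721 vy [-0.252  -0.2416 -0.2339] z [0.0953 0.1023 0.106 ]
top panel 162 vx [-0.0687  0.0679] vy [-0.0014  0.003   0.0075] ztop 0.1842108014760967 yaw,tilt,y [ 0.0001  0.2147 -0.0036]
tcp vice -0.02957198774307566 -0.24483760498003246 0.09212424642831873 F [-2.6196 -3.8514 10.2433] 25.85
panel +y face 308 vx [-0.0624  0.0629] z [0.0905 0.1459] yaw -0.17714434523634612 tilt 0.00175441039953425 y@.15 0.008433963555518984 sd 0.0013666845248893574
[ 0.3896 -0.2966  0.0921] 25.9
```

View pics/side17.png

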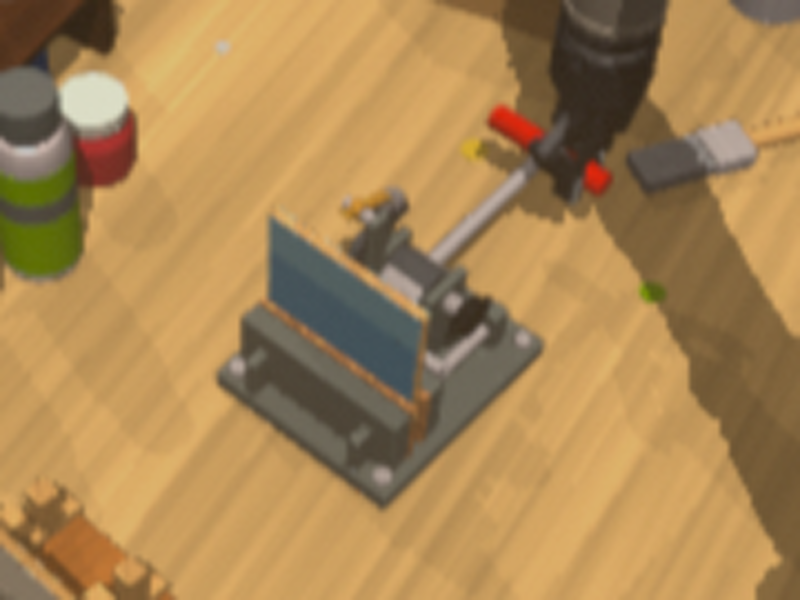

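Everything is steady. The panel is upright (tilt 0.002) against the fixed jaw, and the gripper holds the bar at q≈0.72, clear of the panel. I'm handing it in.

```bash
python3 -c "
from station import r
print(r.sign_off())"
```

```text
the job is handed in; nothing more can be done
None
```

The job is handed in. The blue panel stands in the vice, gripped by the jaws, and the gripper is still holding the lever in the third notch. `sign_off` gave no verdict, so this rests on my own checks.

**Panel:** I lifted it by its top edge straight out of the rack and stood it on the vice bed between the open jaws. Then I let go before touching the lever.

**Lever:** I pinched the near half of the red bar and brought it down in small steps. There were three clear force collapses, about 26 mm of bar apart:

| Click | Force before → after | TCP height |
|---|---|---|
| 1 | +15 → -5 N | about 0.162 m |
| 2 | +24 → 0 N | about 0.135 m |
| 3 | +14 → -5 N | about 0.109 m |

**Last checks:**
- **Lever angle:** the bar's height in both cameras gives about 0.72 rad, within the 0.67–0.815 range. TCP position and force (about 10 N upward) were steady over a one-second hold.
- **Panel pose:** tilt was about 0.002 rad and yaw -0.2°, with the panel against the fixed jaw and the gripper well away from it.
- **Other things:** the views showed nothing else disturbed, but I did not re-measure the other objects' positions at the end.

**What disagreed or stayed unmeasured:**
- The cameras differ by 2–4 mm in y.
- The pads slipped about 3 mm on the bar early on, so I raised the grip from 50 to 90 N and judged the lever angle from the cameras.
- There were two smaller force dips: one before click 1, and one (17 → 10 N) while settling in the third notch. I put them down to stick-slip, because the bar's position fits no extra click.
- The jaw force on the panel could not be measured directly.

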